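# Clear the counter scale and hold its zero dial at the third click

## Task

Re-zero the cheese counter's scale: pick up the scraper block and with it sweep the three rind chips off the weighing plate into the steel catch tray at the plate's end (keep the fingers off the chips), then stand the scraper upright on the counter again and let it go. Only once the plate is clear, press the crossbar of the spring-return dial down with the fingertips, past the first two clicks to the third and no further, and finish while still holding it there: it springs back if let go, so the program ends with the dial held. Do not shift the other things on the counter.

Things in the scene. Friction and masses are not known exactly. Their poses are not given: they have to be found in the camera images.
- scale: grey and steel counter scale, fixed, at a varying place and yaw (within 0.3 rad of the world axes). Origin: on the counter under the middle of the weighing plate, z up. Catch tray at the plate's -y end; dial in a grey housing that begins at y = +111 mm, its cheeks 115 mm high at x = 5 to 55 mm; low display, 76 mm high, on the +x side (x = 87 to 127 mm)
- plate_mid (a point): middle of the top of the steel weighing plate (scale frame 0, 0, 55 mm). The plate is 176 mm along x and 200 mm along y, its top 55 mm above the counter, with lips 8 mm high and 4 mm wide along the two x edges (inner faces at x = +-84 mm) and open at both y ends
- tray_mid (a point): middle of the inner floor of the open steel catch tray (scale frame 0, -152, 4 mm): outside 176 mm along x, 100 mm along y, 30 mm high, walls 4 mm; it is part of the scale, against the plate's -y end
- dial (a joint): turn of the spring-return dial, rad: 0 at rest, grows as the crossbar is pressed down. Clicks (felt as ripples of the force) at 0.25, 0.50 and 0.75 rad; the third is 0.75; the stop is at 1.0. Holding it takes 2 to 10 N at the bar (about 7 N at the third click); let go, it always returns to 0
- dial_axis (a point): middle of the dial's level axis, 85 mm above the counter (scale frame 30, 142, 85 mm); the axis runs along the scale's y. The dial is a black ribbed drum of 31 mm radius between two grey cheeks 115 mm high
- dial_bar (a point): centre of the dial's black crossbar, a round bar 16 mm thick and 46 mm long along the scale's y, on a steel arm (10 mm thick) 80 mm from the axis towards the scale's -x. The arm's angle above level is 0.45 rad - dial: at rest the bar centre is 120 mm above the counter, at the third click 61 mm, at the stop 43 mm
- scraper: scraper block, about 250 g, standing upright on the counter left or right of the scale: black foot 130 mm (x) by 32 mm (y) by 24 mm high, with a wooden upright handle 60 mm (x) by 24 mm (y) from 24 to 84 mm above its underside. Origin: centre of the underside; x along the foot, z up
- chip1: hard rind chip, brown, 30 x 22 x 13 mm, about 12 g, lying on the weighing plate; origin at the centre of its underside
- chip2: second rind chip, the same
- chip3: third rind chip, the same
- jar: glass jar with a brass lid, 62 mm diameter, 85 mm high, on the side of the scale where the scraper is not; leave it. Origin: centre of the underside
- tomme: small round cheese with grey rind, 128 mm diameter, 65 mm high, at the far left; leave it. Origin: centre of the underside
- block: block of pale cheese 76 x 100 x 55 mm, far right; leave it. Origin: near the centre of the underside
- slate: blank slate sign on a wooden foot, 90 mm wide, 88 mm high, beyond the scale; leave it. Origin: centre of the underside
- mill: wooden pepper mill, 54 mm diameter, 140 mm high, near right; leave it. Origin: centre of the underside
- cup: white cup, 72 mm diameter, 80 mm high, near left; leave it. Origin: centre of the underside

How it is judged:
By the outcome, as a careful person would: the job done as asked, in the order asked, and still so for the second after the job is handed in, while the arm keeps its last pose, push and grip.
It also fails if it takes over 72 s, if anything falls off the work surface, if the arm or the gripper's body presses on something with over 40 N, if the wrist force passes 120 N, or if a joint passes its speed limit or range.

## Robot

A 6-joint arm with a two-finger parallel gripper is mounted at the origin on the work surface. World frame = base frame: x ahead of the robot, y to its left, z up, the work surface at z = 0. Lengths are in m, angles in degrees, forces in N, time in s.
With the tool pointing down it reaches from about 0.4 to 0.825 m from the base axis. Payload 7 kg.
Tool frame: the origin (TCP) lies midway between the tips of the shut fingers; the grasp point (between the pads) lies r.grip_depth behind it (r.grip_depth is the distance from the TCP to the grasp point, in m); z points along the fingers, y is the line along which they close (so a half turn about z gives the same grasp; the last joint's range is limited). The gripper opens to 88 mm and grips with 3 to 60 N. Pads are 19 mm wide; open, the fingers measure 130 mm over their backs; the gripper's body (78 mm by 193 mm) begins 47 mm behind the grasp point.
Start: joints at [-47.722, 20.546, 0.682, 0, -70.136, -16.507], TCP at [0.293, -0.608, 0.227] pointing down, gripper open.
Joint ranges: [-176.03, 176.03], [-82.01, 121.73], [-58.28, 71.71], [-173.87, 95.51], [-174.79, -0.11], [-173.66, 173.66]. Speed limits (degrees/s): [136.94, 136.94, 172.46, 180, 180, 180].

## Interface

Orientations are given as [roll, pitch, yaw] about the fixed x, y, z axes, in that order (R = Rz(yaw) Ry(pitch) Rx(roll)).
In Python, from plant import r gives the robot as it stands.
- The arm moves only by the shell command python3 drive.py 'ROWS' [OPENING] [FORCE]. ROWS is a JSON list of rows, 1 to 12 of them, each of 6 numbers: dx, dy, dz in m, then a rotation vector rx, ry, rz in degrees; each row is the pose to reach, as a shift and turn from the pose commanded when the command began, along the tool's axes at that moment; what a row does not reach only later rows make up. A row lasts 1/12 s, in which the tool goes at most 0.0417 m and 7.16 degrees, less where a joint would pass 70% of its speed; a pose out of reach is approached as far as the arm can. OPENING is the finger opening in m, set as the command begins (- or left out keeps the last). The fingers move at their own pace and stop on an object; FORCE is the grip in N (left out, the last holds). Time passes only in rows, so rows that do not move let the fingers close. It prints the time, the measured TCP pose, the force, the opening and the grip force at its end.
- r.get_state(): the state, without advancing time (a new reading comes with each control period).
- r.capture(name): name is "scene" or "top"; returns a dict with "frame" (480x640x3 uint8, red, green, blue), "z_map" (480x640 float32, m along the optical axis (not along the pixel's ray), 0 where there is no reading), "fx", "fy", "cx", "cy" (pixels), "D" ([k1, k2, p1, p2, k3] as OpenCV has them; the pictures are not rectified), "cam_to_world" (4x4, takes a point from camera to world coordinates). Camera axes: x right, y down, z forward; pixel columns grow to the right and rows downward; lengths in m; the calibration is good to about 2 mm. A picture is of the moment at which its call begins.
- r.close_job(): hands the job in; it is judged then, once.
The state is a dict: "time_s": time; "joints": joint angles; "qd": joint speeds; "joint_torque": joint torques, N m; "tcp_pos": TCP position; "eef_rot": TCP orientation; "contact_force": force on the tool from outside, world axes, zero at the start; "moment": the same for the moment, N m; "gripper_width": finger opening in m; "gripper_force": force on a finger pad.
Only numpy, scipy, OpenCV 4.12 (cv2) and the standard library are available. Lean on these libraries where they do the work, as an engineer would, in place of code of your own. Each camera call takes 0.05 s, during which the arm holds its last target. There are 200 camera calls.

## Working session

There is one attempt and no reset: what is moved stays moved. The work goes in short steps, Python scripts to look and compute and a shell command to move; the robot and the scene stay as the last step left them, time stands still between calls to the robot, and variables do not carry over. Pictures are saved under pics/ and viewed, at most 10 in all, crops included, and the job is handed in when it is done.

```bash
ls; mkdir -p pics
python3 - <<'E'
from plant import r
import cv2,numpy as np
s=r.get_state();print(s, r.grip_depth)
for n in("scene","top"):
    c=r.capture(n);cv2.imwrite(f"pics/{n}0.png",c["frame"][:,:,::-1]);np.savez(f"{n}0.npz",**c)
    print(n,c["fx"],c["fy"],c["cx"],c["cy"],c["D"],np.round(c["cam_to_world"],3).tolist())
E
```

```text
drive.py
pics
plant.py
{'time_s': 0.0, 'joints': array([-4.77225880e+01,  2.05907620e+01,  6.37464347e-01, -1.93147594e-02,
       -7.01359601e+01, -1.65076112e+01]), 'qd': array([ 0.01483647,  0.04736945,  0.01375869, -0.03193414,  0.07915033,
       -0.02920258]), 'joint_torque': array([ 6.34924309e-04, -5.82719564e+01,  2.93068618e+01,  6.99757889e+00,
        6.84404396e-03, -1.67775456e-04]), 'tcp_pos': array([ 0.29324988, -0.60746539,  0.22566085]), 'eef_rot': array([ 1.79909262e+02, -7.95524338e-03, -1.54236770e+02]), 'contact_force': array([ 0.13634415, -0.24649557, -0.41718682]), 'moment': array([ 0.02351562, -0.02832432, -0.02548903]), 'gripper_force': 0.0, 'gripper_width': 0.08797679853053714} 0.0188
scene 447.2375388639502 447.2375388639502 324.3050729586388 243.0924467630339 [-0.04780312  0.          0.          0.          0.        ] [[0.537, 0.713, -0.451, 1.057], [0.843, -0.455, 0.286, -0.328], [-0.002, -0.534, -0.846, 1.114], [0.0, 0.0, 0.0, 1.0]]
top 520.1608212878633 520.1608212878633 320.02300944812583 235.2437032452975 [-0.08078405  0.          0.          0.          0.        ] [[-0.03, -0.993, 0.118, 0.409], [-0.999, 0.033, 0.024, -0.003], [-0.028, -0.117, -0.993, 1.151], [0.0, 0.0, 0.0, 1.0]]
```
View pics/scene0.png

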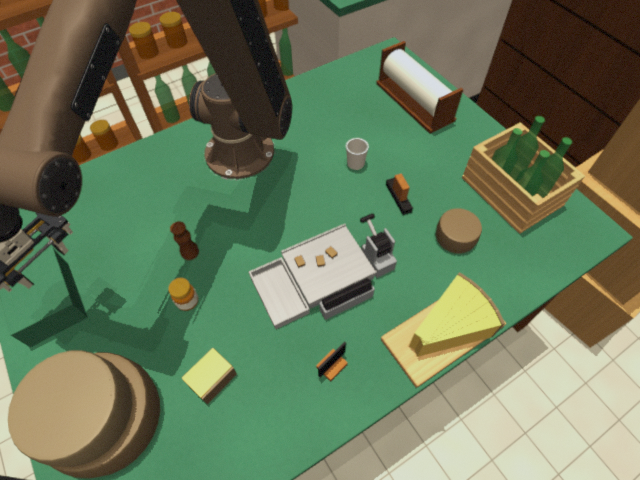

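View pics/top0.png

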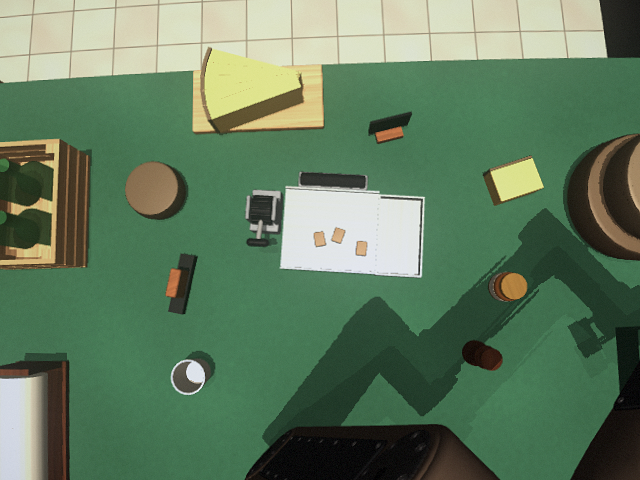

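The scene shot shows the tray on the robot's right and the dial on its left. In the top shot the plate spans about (282–380, 187–275) and the chips sit at (320,239), (338,236) and (361,248). The scraper stands at (183,284), the dial bar is at (258,242), and the cup is at (190,377). Next I'll measure these from the depth data.

Create h.py:
```python
import numpy as np,cv2
def cloud(c):
    K=np.array([[c["fx"],0,c["cx"]],[0,c["fy"],c["cy"]],[0,0,1]],float)
    u,v=np.meshgrid(np.arange(640.),np.arange(480.))
    p=cv2.undistortPoints(np.stack([u,v],-1).reshape(-1,1,2),K,np.asarray(c["D"],float)).reshape(480,640,2)
    z=c["z_map"]; P=np.dstack([p*z[...,None],z]); T=np.asarray(c["cam_to_world"])
    W=P@T[:3,:3].T+T[:3,3]; W[z==0]=np.nan
    return W
def rect(xy):
    (cx,cy),(w,h),a=cv2.minAreaRect(xy.astype(np.float32)*1000); return np.round([cx,cy,w,h,a],1)
```

Run:
```python
from h import *
C={n:dict(np.load(f"{n}0.npz")) for n in("scene","top")}
for n,c in C.items():
    W=cloud(c);f=c["frame"].astype(int);x,y,z=W[...,0],W[...,1],W[...,2]
    def box(u0,u1,v0,v1):
        m=np.zeros(z.shape,bool);m[v0:v1,u0:u1]=1;return m
    print(n,"counter z",np.nanmedian(z[(f[...,1]>f[...,0]+40)&(abs(x-.6)<.25)&(abs(y)<.4)]))
    R=(x>.3)&(x<.8)&(y>-.3)&(y<.3)
    grey=(f.max(-1)-f.min(-1)<40)&(f.min(-1)>110)
    pl=R&(z>.05)&(z<.068)&grey
    k,l,s,_=cv2.connectedComponentsWithStats(pl.astype(np.uint8));i=1+s[1:,4].argmax()
    print("plate",rect(W[l==i][:,:2]),np.median(z[l==i]),s[i])
    pc=rect(W[l==i][:,:2])[:2]/1000
    br=R&(f[...,0]>f[...,2]+50)&(z>.058)&(z<.08)&(np.hypot(x-pc[0],y-pc[1])<.13)
    k,l,s,ce=cv2.connectedComponentsWithStats(br.astype(np.uint8))
    for i in range(1,k):
        if s[i,4]>20: print("chip",rect(W[l==i][:,:2]),np.median(z[l==i]),ce[i].round())
    bo=box(160,200,248,318) if n=="top" else box(383,415,168,215)
    ft=bo&(z>.018)&(z<.029)&(f.max(-1)<90)
    print("foot",rect(W[ft][:,:2]),ft.sum(),np.median(z[ft]))
    hd=bo&(z>.078)&(z<.09)
    print("handle",rect(W[hd][:,:2]),hd.sum(),np.median(z[hd]))
    bb=box(240,272,230,250) if n=="top" else box(355,380,208,225)
    bb&=(z>.11)
    print("bar",rect(W[bb][:,:2]),bb.sum(),np.nanmax(z[bb]))
    ch=R&(z>.11)&(z<.12)&grey
    print("cheek",rect(W[ch][:,:2]),ch.sum())
```

```text
scene counter z 6.591891533969108e-05
plate [551.    4.3 201.5 178.9  84.4] 0.0548358023633001 [ 282  224   95   80 3862]
chip [532.   25.8  28.8  21.5  13.6] 0.06723580518462313 [331. 252.]
chip [537.8 -13.7  20.5  30.   69.8] 0.06768240766862166 [320. 260.]
chip [509.9 -61.4  20.2  29.3  82.5] 0.06764797107369303 [299. 261.]
foot [448.8 332.7  32.3 133.4  77.7] 211 0.024158586783139313
handle [449.1 332.8  24.9  62.9  76.4] 132 0.08374745453469312
bar [526.2 147.1  41.5  26.3  65.4] 103 0.1327447934579037
cheek [572.8 144.   61.9  91.1  84.4] 118
top counter z 0.0003324505800084143
plate [555.6   2.9 198.6 186.2  84.7] 0.05540486129950373 [ 280  183   99   92 7273]
chip [537.2 -14.1  20.1  27.9  69.9] 0.06842589942349375 [338. 235.]
chip [531.2  25.7  28.6  20.    7.7] 0.06818476723277078 [319. 238.]
chip [509.1 -61.5  19.5  28.   81.6] 0.06761525264347334 [361. 248.]
foot [447.4 332.2  34.6 128.6  77.4] 553 0.02389647098038017
handle [447.1 331.2  25.9  58.   76.2] 311 0.08316744825597144
bar [523.6 149.   37.8  38.   32.2] 211 0.13182663058860666
cheek [573.5 143.5  61.4  85.9  85. ] 181
```

Measurements from both cameras agree:
- **Scale:** centre (0.5515, 0.0037), yaw −5.5°. The predicted bar position matches the measured one.
- **Scraper:** (0.448, 0.332), yaw −12.6°.
- **Chips in the scale frame:** (−22, 20), (−12, −19) and (−36, −69) mm.

```bash
cat >> h.py <<'E'
from scipy.spatial.transform import Rotation as Ro
def sw(x,y,c=(.5515,.0037),yaw=-5.5):   # scale xy (m) -> world xy
    a=np.radians(yaw); return np.array([c[0]+x*np.cos(a)-y*np.sin(a),c[1]+x*np.sin(a)+y*np.cos(a)])
def delta(s,p,yaw,rpy=None):
    R=Ro.from_euler("xyz",s["eef_rot"],degrees=True); G=Ro.from_euler("xyz",rpy if rpy is not None else [180,0,yaw],degrees=True)
    d=R.inv().apply(np.asarray(p)-s["tcp_pos"]); w=(R.inv()*G).as_rotvec(degrees=True)
    print(np.r_[d.round(4),w.round(2)].tolist(), "rows>=",round(max(np.linalg.norm(d)/.0417,np.linalg.norm(w)/7.16),1))
E
python3 - <<'E'
from h import *; from plant import r
s=r.get_state()
delta(s,[.48,-.12,.23],180); delta(s,[.448,.332,.2],167.4)
E
```

```text
[-0.3801, 0.3578, -0.0038, 0.08, -0.02, 25.77] rows>= 12.5
[-0.5477, 0.7788, 0.0268, 0.08, -0.03, 38.37] rows>= 22.8
```

```bash
python3 drive.py '[[-0.03,0.03,0,0,0,2],[-0.06,0.06,0,0,0,4],[-0.09,0.085,0,0,0,6],[-0.12,0.11,0,0,0,8],[-0.15,0.14,0,0,0,10],[-0.18,0.17,0,0,0,12],[-0.21,0.2,0,0,0,14],[-0.24,0.225,0,0,0,16],[-0.27,0.25,0,0,0,19],[-0.3,0.28,0,0,0,22],[-0.33,0.31,0,0,0,24],[-0.36,0.34,0,0,0,26]]' 0.075; python3 -c "
from h import *; from plant import r
delta(r.get_state(),[.448,.332,.16],167.4)"
```

```text
time_s: 1.1
tcp_pos: [0.4691, -0.1453, 0.2266]
eef_rot: [180.0, 0.0, 179.7]
contact_force: [0.7, -1.0, -0.2]
gripper_width: 0.0748
gripper_force: 0.0
[0.0239, 0.4771, 0.0666, 0.01, 0.0, 12.26] rows>= 11.6
```

```bash
python3 drive.py '[[0.002,0.04,0,0,0,1],[0.004,0.08,0,0,0,2],[0.006,0.12,0,0,0,3],[0.008,0.16,0,0,0,4],[0.01,0.2,0,0,0,5],[0.012,0.24,0,0,0,6],[0.014,0.28,0,0,0,7],[0.016,0.32,0.005,0,0,8],[0.018,0.36,0.015,0,0,9],[0.02,0.4,0.03,0,0,10],[0.022,0.44,0.045,0,0,11],[0.0239,0.4771,0.06,0,0,12.3]]'; python3 drive.py '[[0,0,0,0,0,0],[0,0,0,0,0,0]]'; python3 -c "
from h import *; from plant import r
delta(r.get_state(),[.448,.332,.039],167.4);print(r.get_state()['joints'])"
```

```text
time_s: 2.1
tcp_pos: [0.4465, 0.3314, 0.1663]
eef_rot: [180.0, 0.0, 167.4]
contact_force: [0.7, -0.9, 0.9]
gripper_width: 0.0753
gripper_force: 0.0
time_s: 2.27
tcp_pos: [0.4461, 0.3304, 0.1648]
eef_rot: [-179.8, -0.1, 167.6]
contact_force: [-0.1, -1.1, 0.2]
gripper_width: 0.075
gripper_force: 0.0
[-0.0017, 0.0024, 0.1258, -0.19, -0.09, 0.21] rows>= 3.0
[ 5.67293265e+01  1.22864740e+01 -1.94265438e+01 -1.49155419e-02
 -5.84948099e+01 -1.59108762e+02]
```

```bash
python3 drive.py '[[-0.001,0.001,0.035,0,0,0],[-0.001,0.002,0.07,0,0,0],[-0.001,0.002,0.1,0,0,0],[-0.001,0.002,0.115,0,0,0],[-0.001,0.002,0.125,0,0,0],[-0.001,0.002,0.125,0,0,0]]'; python3 drive.py '[[0,0,0,0,0,0],[0,0,0,0,0,0],[0,0,0,0,0,0],[0,0,0,0,0,0],[0,0,0,0,0,0],[0,0,0,0,0,0],[0,0,0,0,0,0],[0,0,0,0,0,0]]' 0.0 35
```

```text
time_s: 2.77
tcp_pos: [0.448, 0.3294, 0.0403]
eef_rot: [-179.8, -0.1, 167.4]
contact_force: [0.3, -0.4, 0.4]
gripper_width: 0.0751
gripper_force: 0.0
time_s: 3.43
tcp_pos: [0.4485, 0.3312, 0.0419]
eef_rot: [180.0, 0.0, 167.5]
contact_force: [0.2, -0.3, 0.5]
gripper_width: 0.0268
gripper_force: 0.0
```

```bash
python3 drive.py '[[0,0,-0.02,0,0,0],[0,0,-0.05,0,0,0],[0,0,-0.09,0,0,0],[0,0,-0.13,0,0,0],[0,0,-0.165,0,0,0],[0,0,-0.165,0,0,0]]'; python3 -c "
from h import *; from plant import r
c=r.capture('scene');cv2.imwrite('pics/lift.png',cv2.resize(c['frame'][80:300,280:520,::-1],None,fx=2.5,fy=2.5))
s=r.get_state()
for y in(.15,.062): delta(s,[*sw(-.012,y),.2],174.5)"
```

```text
time_s: 3.93
tcp_pos: [0.4511, 0.3335, 0.2145]
eef_rot: [179.5, 0.3, 167.5]
contact_force: [0.9, 1.1, -0.6]
gripper_width: 0.0239
gripper_force: 35.0
[-0.1403, -0.1518, 0.0101, 0.37, 0.2, -7.01] rows>= 5.0
[-0.151, -0.2391, 0.0096, 0.37, 0.2, -7.01] rows>= 6.8
```

View pics/lift.png

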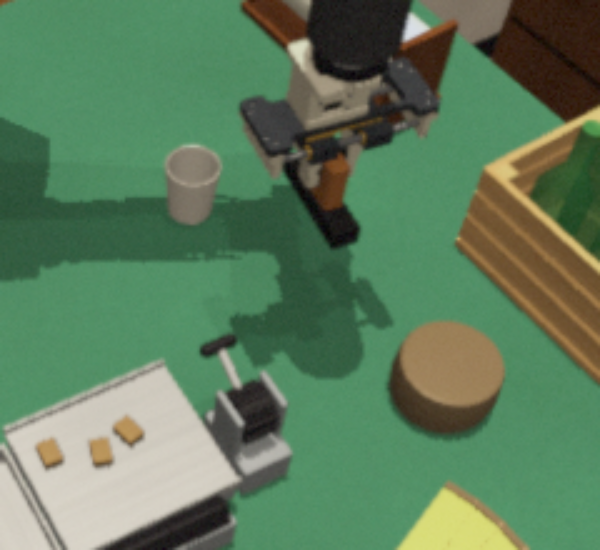

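The scraper is held upright by its handle, above the foot, with the foot clear of everything. I'll carry it above the plate's dial end.

```bash
python3 drive.py '[[-0.02,-0.025,0,0,0,-1],[-0.04,-0.055,0,0,0,-2],[-0.06,-0.085,0,0,0,-3],[-0.08,-0.12,0,0,0,-4],[-0.1,-0.15,0,0,0,-5],[-0.12,-0.18,0,0,0,-6],[-0.135,-0.21,0,0,0,-7],[-0.147,-0.23,0,0,0,-7],[-0.151,-0.239,0,0.4,0.2,-7],[-0.151,-0.239,0,0.4,0.2,-7],[-0.151,-0.239,0,0.4,0.2,-7]]'; python3 -c "
from h import *; from plant import r
s=r.get_state();print(s['tcp_pos'],s['eef_rot'])
for n in('scene','top'):
    c=r.capture(n);W=cloud(c);f=c['frame'].astype(int);x,y,z=np.moveaxis(W,-1,0)
    m=(abs(x-s['tcp_pos'][0])<.085)&(abs(y-s['tcp_pos'][1])<.05)&(z>.14)&(z<.225)&(f.max(-1)<75)
    t=z[m];print(n,m.sum(),np.percentile(t,[1,10,50,80]) if m.sum() else '')
    h,e=np.histogram(t,np.arange(.14,.23,.004));print(h)
    t2=m&(z>.175)&(z<.207);print(rect(W[t2][:,:2]) if t2.sum()>5 else 0)
    cv2.imwrite(f'pics/pre_{n}.png',cv2.resize(c['frame'][130:330,240:480,::-1],None,fx=2.5,fy=2.5))
delta(s,[*sw(-.012,.062),.12],174.5)"
```

```text
time_s: 4.9
tcp_pos: [0.5434, 0.0647, 0.2054]
eef_rot: [-179.6, -0.3, 174.4]
contact_force: [0.1, 0.3, -2.9]
gripper_width: 0.0239
gripper_force: 35.0
[0.54342391 0.06473482 0.20539237] [-179.57170081   -0.34729377  174.38356188]
scene 341 [0.16057996 0.16774846 0.18235207 0.18492535]
[  0   0   0   0   3  11  21  31  29  25 125  76   5   4   1   1   1   4
   2   1   1   0]
[551.   63.5  33.2 116.5  84. ]
top 322 [0.17974379 0.18190717 0.18425532 0.18607503]
[  0   0   0   0   0   0   0   0   0   5 137 152   9   4   2   1   1   6
   3   0   2   0]
[496.4  68.   31.8  37.3  81.7]
[-0.0024, 0.0027, 0.0854, -0.43, -0.35, -0.12] rows>= 2.0
```

View pics/pre_scene.png

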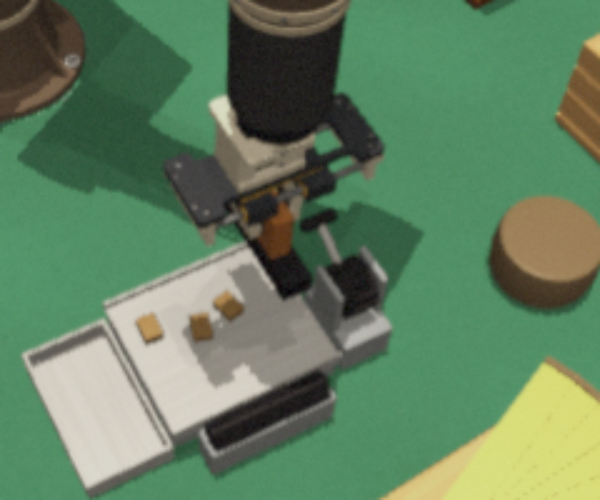

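The scraper is upright over the plate's dial end, behind all three chips. Its foot underside is about 45 mm below the TCP. I'll lower it to just above the plate.

```bash
python3 drive.py '[[-0.001,0.001,0.03,-0.4,-0.3,0],[-0.002,0.002,0.06,-0.4,-0.3,0],[-0.002,0.002,0.085,-0.4,-0.3,0],[-0.002,0.002,0.095,-0.4,-0.3,0],[-0.002,0.002,0.1,-0.4,-0.3,0],[-0.002,0.002,0.1,-0.4,-0.3,0],[-0.002,0.002,0.1,-0.4,-0.3,0]]'; python3 -c "
from h import *; from plant import r
s=r.get_state();delta(s,[*sw(-.012,.062),.102],174.5);delta(s,[*sw(-.012,-.115),.102],174.5)"
```

```text
time_s: 5.58
tcp_pos: [0.5466, 0.0669, 0.1079]
eef_rot: [180.0, 0.2, 174.5]
contact_force: [0.7, -0.3, -2.5]
gripper_width: 0.0238
gripper_force: 35.0
[0.0011, -0.0005, 0.0059, 0.04, 0.16, 0.03] rows>= 0.1
[0.0012, -0.1775, 0.0058, 0.04, 0.16, 0.03] rows>= 4.3
```

```bash
python3 drive.py '[[0,0,0.002,0,0,0],[0,0,0.004,0,0,0],[0,0,0.005,0,0,0],[0,0,0.005,0,0,0]]'; python3 drive.py '[[0,0,0,0,0,0]]'
```

```text
time_s: 5.92
tcp_pos: [0.5459, 0.0662, 0.102]
eef_rot: [180.0, 0.1, 174.5]
contact_force: [-0.9, 0.1, -2.9]
gripper_width: 0.024
gripper_force: 35.0
time_s: 6.0
tcp_pos: [0.5459, 0.0662, 0.102]
eef_rot: [180.0, 0.1, 174.5]
contact_force: [-0.1, -1.5, -2.9]
gripper_width: 0.024
gripper_force: 35.0
```

```bash
python3 drive.py '[[0,-0.01,0,0,0,0],[0,-0.022,0,0,0,0],[0,-0.034,0,0,0,0],[0,-0.046,0,0,0,0],[0,-0.058,0,0,0,0],[0,-0.07,0,0,0,0],[0,-0.082,0,0,0,0],[0,-0.092,0,0,0,0],[0,-0.1,0,0,0,0],[0,-0.108,0,0,0,0],[0,-0.116,0,0,0,0],[0,-0.124,0,0,0,0]]'; python3 drive.py '[[0,-0.006,0,0,0,0],[0,-0.012,0,0,0,0],[0,-0.018,0,0,0,0],[0,-0.024,0,0,0,0],[0,-0.03,0,0,0,0],[0,-0.036,0,0,0,0],[0,-0.042,0,0,0,0],[0,-0.048,0,0,0,0],[0,-0.054,0,0,0,0],[0,-0.058,0,0,0,0],[0,-0.058,0,0,0,0]]'; python3 -c "
from h import *; from plant import r
for n in('scene','top'):
    c=r.capture(n);cv2.imwrite(f'pics/sw_{n}.png',cv2.resize(c['frame'][130:370,240:480,::-1],None,fx=2.2,fy=2.2))
a=cv2.imread('pics/sw_scene.png')[:,:390];b=cv2.imread('pics/sw_top.png')[:,:410];cv2.imwrite('pics/sw.png',np.hstack([a,b]))"
```

```text
time_s: 7.0
tcp_pos: [0.5338, -0.0579, 0.1017]
eef_rot: [180.0, 0.1, 174.5]
contact_force: [1.2, 0.5, -2.3]
gripper_width: 0.0239
gripper_force: 35.0
time_s: 7.92
tcp_pos: [0.5281, -0.1157, 0.1017]
eef_rot: [180.0, 0.1, 174.4]
contact_force: [0.5, 0.4, -2.6]
gripper_width: 0.0239
gripper_force: 35.0
```

View pics/sw.png

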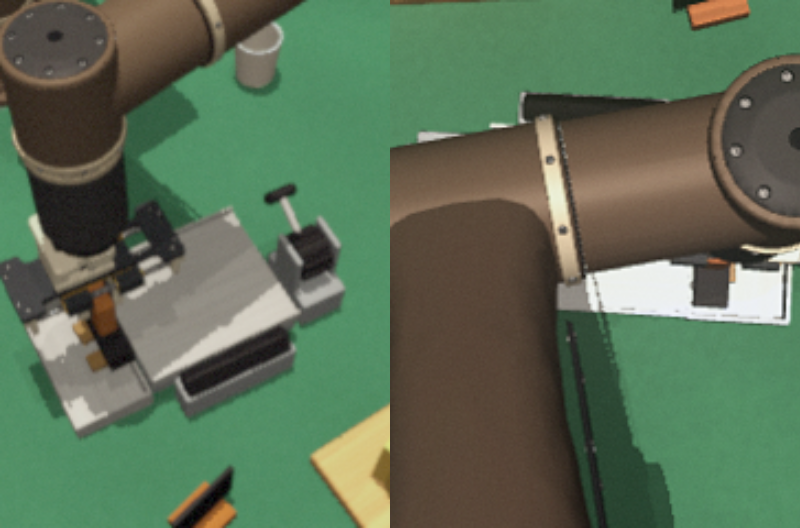

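The plate is clear. Two chips show in the tray at (85,330) and (97,360) in the left panel, and the third is probably hidden behind the gripper. I'll lift and carry the scraper back towards its old spot, then check.

```bash
python3 drive.py '[[0,0,-0.02,0,0,0],[0,0,-0.05,0,0,0],[0,0,-0.085,0,0,0],[0,0,-0.11,0,0,0],[0.01,0.03,-0.11,0,0,0],[0.03,0.065,-0.11,0,0,0],[0.04,0.1,-0.11,0,0,0],[0.05,0.14,-0.11,0,0,0],[0.06,0.175,-0.11,0,0,0],[0.07,0.21,-0.11,0,0,0],[0.08,0.245,-0.11,0,0,0],[0.09,0.28,-0.11,0,0,0]]'; python3 -c "
from h import *; from plant import r
delta(r.get_state(),[.448,.332,.12],167.4)
c=r.capture('scene');cv2.imwrite(f'pics/c2.png',cv2.resize(c['frame'][200:340,230:400,::-1],None,fx=3,fy=3))
W=cloud(c);f=c['frame'].astype(int);x,y,z=np.moveaxis(W,-1,0)
br=(f[...,0]>f[...,2]+50)&(z<.08)&(z>.004)&(x>.42)&(x<.66)&(y>-.25)&(y<.12)
k,l,s,ce=cv2.connectedComponentsWithStats(br.astype(np.uint8))
for i in range(1,k):
    if s[i,4]>8:
        q=rect(W[l==i][:,:2]);d=Ro.from_euler('z',5.5,degrees=True).apply([q[0]-551.5,q[1]-3.7,0]);print(q,d.round(),np.median(z[l==i]))"
```

```text
time_s: 9.02
tcp_pos: [0.4646, 0.1744, 0.212]
eef_rot: [179.9, 0.1, 174.5]
contact_force: [0.1, 0.3, -4.1]
gripper_width: 0.024
gripper_force: 35.0
[0.0318, 0.1552, 0.0921, 0.06, 0.1, 7.11] rows>= 4.4
[ 501.6 -118.5   35.5   42.2    0.6] [ -38. -126.    0.] 0.017723218349507963
[ 545.5 -132.8   26.8   26.6   85.1] [   7. -136.    0.] 0.016324967978337046
```

View pics/c2.png

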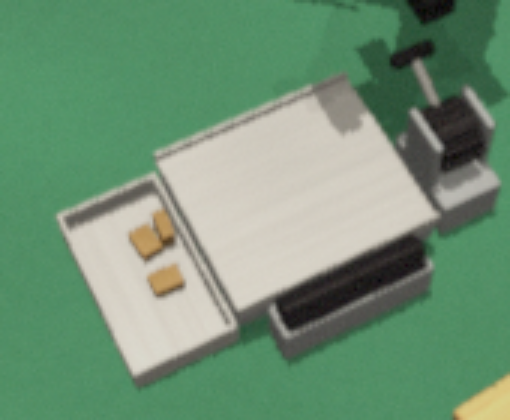

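All three chips lie in the tray, at (146,242), (163,228) and (166,280), and the plate is empty. Now I'll stand the scraper back at its place.

```bash
python3 drive.py '[[0.006,0.03,0,0,0,2],[0.012,0.065,0,0,0,4],[0.02,0.1,0,0,0,6],[0.028,0.135,0.01,0,0,7],[0.032,0.155,0.04,0,0,7],[0.032,0.155,0.075,0,0,7],[0.032,0.155,0.11,0,0,7],[0.032,0.155,0.135,0,0,7],[0.032,0.155,0.15,0,0,7],[0.032,0.155,0.155,0,0,7],[0.032,0.155,0.155,0,0,7]]'; python3 drive.py '[[0,0,0.001,0,0,0],[0,0,0.003,0,0,0],[0,0,0.005,0,0,0],[0,0,0.005,0,0,0]]'; python3 -c "
from h import *; from plant import r
s=r.get_state();delta(s,[.448,.332,.044],167.4);print(s['contact_force'])
W=cloud(c:=r.capture('scene'));f=c['frame'].astype(int);x,y,z=np.moveaxis(W,-1,0)
m=(abs(x-.448)<.085)&(abs(y-.332)<.06)&(z>.012)&(z<.05)&(f.max(-1)<75);print(m.sum(),np.histogram(z[m],np.arange(.012,.052,.003)))"
```

```text
time_s: 9.98
tcp_pos: [0.4482, 0.3293, 0.0554]
eef_rot: [-179.9, 0.0, 167.5]
contact_force: [0.0, -0.2, -2.3]
gripper_width: 0.0241
gripper_force: 35.0
time_s: 10.32
tcp_pos: [0.449, 0.3301, 0.0523]
eef_rot: [179.9, 0.1, 167.5]
contact_force: [0.8, 0.2, -2.4]
gripper_width: 0.0237
gripper_force: 35.0
[0.0014, 0.0016, 0.0083, 0.1, 0.1, 0.07] rows>= 0.2
[ 0.78577985  0.20885169 -2.40046069]
236 (array([16, 19, 14, 19, 31, 35, 63, 34,  4,  1,  0,  0,  0]), array([0.012, 0.015, 0.018, 0.021, 0.024, 0.027, 0.03 , 0.033, 0.036,
       0.039, 0.042, 0.045, 0.048, 0.051]))
```

```bash
python3 drive.py '[[0,0,0.002,0,0,0],[0,0,0.004,0,0,0],[0,0,0.006,0,0,0],[0,0,0.006,0,0,0]]'; python3 drive.py '[[0,0,0.001,0,0,0],[0,0,0.002,0,0,0],[0,0,0.002,0,0,0]]'
```

```text
time_s: 10.7
tcp_pos: [0.4491, 0.3298, 0.0458]
eef_rot: [180.0, 0.1, 167.5]
contact_force: [0.5, 0.3, 0.5]
gripper_width: 0.024
gripper_force: 35.0
time_s: 10.95
tcp_pos: [0.4493, 0.3299, 0.0456]
eef_rot: [179.9, 0.1, 167.5]
contact_force: [-3.4, -4.2, 16.1]
gripper_width: 0.0235
gripper_force: 35.0
```

The counter is bearing the scraper now. I'll ease off slightly, release and retreat straight up.

```bash
python3 drive.py '[[0,0,-0.0015,0,0,0],[0,0,-0.0015,0,0,0]]'; python3 drive.py '[[0,0,0,0,0,0],[0,0,0,0,0,0],[0,0,0,0,0,0],[0,0,0,0,0,0],[0,0,0,0,0,0],[0,0,0,0,0,0]]' 0.07; python3 drive.py '[[0,0,-0.015,0,0,0],[0,0,-0.04,0,0,0],[0,0,-0.07,0,0,0],[0,0,-0.105,0,0,0],[0,0,-0.14,0,0,0],[0,0,-0.17,0,0,0],[0,0,-0.17,0,0,0]]'; python3 -c "
from h import *; from plant import r
s=r.get_state()
W=cloud(c:=r.capture('scene'));f=c['frame'].astype(int);x,y,z=np.moveaxis(W,-1,0)
n=(abs(x-.448)<.085)&(abs(y-.332)<.06)
for a,b in((.018,.029),(.078,.09)):
    m=n&(z>a)&(z<b);print(m.sum(),rect(W[m][:,:2]),np.median(z[m]))
b=sw(.03-.08*np.cos(.45),.142);print(b)
delta(s,[*b,.18],174.5);delta(s,[*b,.18],84.5);print(s['joints'])"
```

```text
time_s: 11.12
tcp_pos: [0.449, 0.3299, 0.0456]
eef_rot: [179.9, 0.1, 167.5]
contact_force: [0.9, -1.0, 4.1]
gripper_width: 0.024
gripper_force: 35.0
time_s: 11.62
tcp_pos: [0.4488, 0.3297, 0.045]
eef_rot: [180.0, 0.1, 167.5]
contact_force: [1.0, -0.5, -0.2]
gripper_width: 0.0582
gripper_force: 0.0
time_s: 12.2
tcp_pos: [0.451, 0.332, 0.2221]
eef_rot: [179.5, 0.4, 167.5]
contact_force: [0.3, 0.9, 0.4]
gripper_width: 0.0698
gripper_force: 0.0
222 [448.3 330.7  35.8 133.7  78.4] 0.023787381948414565
130 [449.4 330.3  25.5  61.7  75.5] 0.08383315341551645
[0.52326785 0.14907521]
[-0.1098, -0.1633, 0.0414, 0.5, 0.43, -6.97] rows>= 4.8
[-0.1098, -0.1633, 0.0414, 0.72, -0.06, 83.03] rows>= 11.6
[  56.51421178    9.52039409  -15.02189173    0.20177303  -64.8216551
 -159.07123725]
```

The scraper stands upright and released at (0.448, 0.331), with its foot flat. Next is the dial: fingers shut, over the bar.

```bash
python3 drive.py '[[-0.02,-0.03,0,0,0,-1],[-0.045,-0.06,0,0,0,-3],[-0.065,-0.095,0,0,0,-5],[-0.085,-0.13,0,0,0,-7],[-0.1,-0.155,0.01,0.4,0.3,-7],[-0.105,-0.163,0.03,0.4,0.3,-7],[-0.105,-0.163,0.05,0.4,0.3,-7],[-0.105,-0.163,0.06,0.4,0.3,-7],[-0.105,-0.163,0.06,0.4,0.3,-7]]' 0.0 20; python3 -c "
from h import *; from plant import r
s=r.get_state();delta(s,[*sw(-.047,.142),.135],174.5);print(s['gripper_width'])
c=r.capture('scene');cv2.imwrite('pics/bar.png',cv2.resize(c['frame'][140:290,290:450,::-1],None,fx=4,fy=4))"
```

```text
time_s: 13.0
tcp_pos: [0.5141, 0.1467, 0.1522]
eef_rot: [-179.5, -0.5, 174.4]
contact_force: [-0.7, -0.2, 0.1]
gripper_width: 0.0153
gripper_force: 0.0
[-0.0041, 0.0034, 0.0171, -0.55, -0.51, -0.08] rows>= 0.4
0.015292622383122243
```

View pics/bar.png

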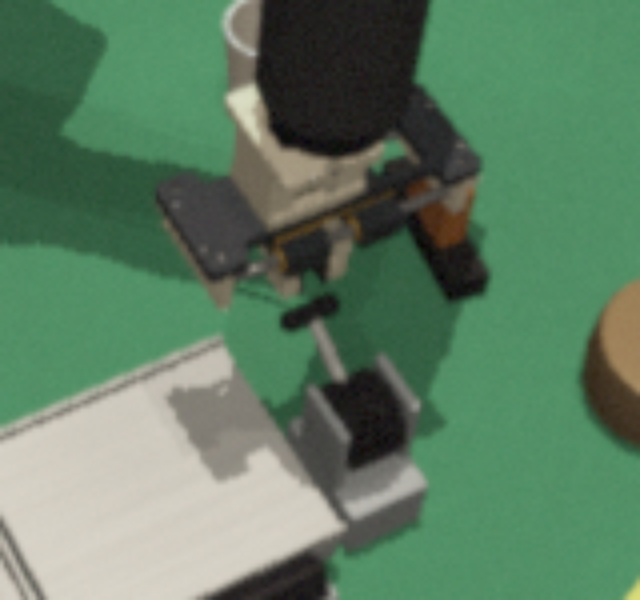

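The fingertips at about (310,280) are just above the bar at (310,312), and the way down is clear.

```bash
python3 drive.py '[[-0.004,0.003,0.004,-0.4,-0.4,0],[-0.004,0.003,0.01,-0.5,-0.5,0],[-0.004,0.003,0.014,-0.5,-0.5,0],[-0.004,0.003,0.016,-0.5,-0.5,0],[-0.004,0.003,0.016,-0.5,-0.5,0]]'; python3 drive.py '[[0,0,0.002,0,0,0],[0,0,0.004,0,0,0],[0,0,0.006,0,0,0],[0,0,0.008,0,0,0],[0,0,0.009,0,0,0]]'; python3 -c "
from h import *; from plant import r
s=r.get_state();delta(s,[*sw(-.047,.142),.0695],174.5)"
```

```text
time_s: 13.47
tcp_pos: [0.5197, 0.1504, 0.1389]
eef_rot: [179.9, 0.2, 174.5]
contact_force: [-0.9, -0.3, -0.2]
gripper_width: 0.0006
gripper_force: 0.0
time_s: 13.88
tcp_pos: [0.5199, 0.1503, 0.1299]
eef_rot: [179.9, 0.2, 174.5]
contact_force: [-0.7, 0.5, 0.1]
gripper_width: 0.0005
gripper_force: 0.0
[0.0018, -0.001, 0.0604, 0.12, 0.24, -0.03] rows>= 1.4
```

Pressing down in small rows.

```bash
for i in 1 2; do :; done; python3 drive.py '[[0,0,0.003,0,0,0],[0,0,0.006,0,0,0],[0,0,0.009,0,0,0],[0,0,0.012,0,0,0]]'; python3 drive.py '[[0,0,0.004,0,0,0],[0.001,0,0.008,0,0,0],[0.001,0,0.012,0,0,0],[0.001,0,0.016,0,0,0],[0.001,0,0.02,0,0,0]]'; python3 drive.py '[[0,0,0.004,0,0,0],[0,0,0.008,0,0,0],[0,0,0.012,0,0,0],[0,0,0.016,0,0,0]]'; python3 -c "
from h import *; from plant import r
s=r.get_state();delta(s,[*sw(-.047,.142),.0695],174.5)"
```

```text
time_s: 14.22
tcp_pos: [0.5193, 0.1503, 0.1186]
eef_rot: [179.9, 0.2, 174.5]
contact_force: [-5.1, -0.6, 7.6]
gripper_width: 0.0005
gripper_force: 3.7
time_s: 14.63
tcp_pos: [0.5185, 0.1504, 0.0982]
eef_rot: [179.9, 0.2, 174.5]
contact_force: [-4.3, -0.0, 7.2]
gripper_width: 0.001
gripper_force: 3.0
time_s: 14.97
tcp_pos: [0.5189, 0.1504, 0.0821]
eef_rot: [179.9, 0.2, 174.5]
contact_force: [-5.0, 0.5, 8.8]
gripper_width: 0.0005
gripper_force: 4.4
[0.0005, -0.001, 0.0126, 0.11, 0.22, -0.03] rows>= 0.3
```

```bash
python3 drive.py '[[0,0,0.003,0,0,0],[0,0,0.006,0,0,0],[0,0,0.008,0,0,0]]'; python3 drive.py '[[0,0,0.001,0,0,0],[0,0,0.002,0,0,0]]';  python3 drive.py '[[0,0,0.001,0,0,0],[0,0,0.001,0,0,0]]'; python3 -c "
from h import *; from plant import r
s=r.get_state();delta(s,[*sw(-.047,.142),.0695],174.5)
c=r.capture('scene');W=cloud(c);f=c['frame'].astype(int)
cv2.imwrite('pics/press.png',cv2.resize(c['frame'][160:290,310:440,::-1],None,fx=4.5,fy=4.5))
P=Ro.from_euler('z',5.5,degrees=True).apply((W-[.5515,.0037,0]).reshape(-1,3)).reshape(W.shape)
x,y,z=np.moveaxis(P,-1,0)
m=(abs(x+.047)<.03)&(abs(y-.142)<.03)&(z<.095)&(z>.02)&(f.max(-1)<70)
print('bar',m.sum(),np.nanpercentile(P[m],[2,50,98],axis=0).round(4).tolist())
m=(x>-.04)&(x<.0)&(abs(y-.142)<.012)&(z<.13)&(z>.03)&(f.max(-1)-f.min(-1)<45)
q=P[m];print('arm',len(q),np.c_[q[:,0],q[:,2]][::max(1,len(q)//12)].round(3).tolist())"
```

```text
time_s: 15.22
tcp_pos: [0.5194, 0.1505, 0.074]
eef_rot: [179.9, 0.3, 174.5]
contact_force: [-1.2, -0.7, 4.6]
gripper_width: 0.0002
gripper_force: 2.3
time_s: 15.38
tcp_pos: [0.5197, 0.1505, 0.0723]
eef_rot: [179.9, 0.3, 174.5]
contact_force: [-0.0, -2.5, 6.3]
gripper_width: 0.0008
gripper_force: 2.7
time_s: 15.55
tcp_pos: [0.5199, 0.1505, 0.0714]
eef_rot: [179.9, 0.3, 174.5]
contact_force: [-0.7, -1.7, 5.5]
gripper_width: 0.0007
gripper_force: 2.9
[0.0015, -0.0011, 0.0019, 0.13, 0.3, -0.02] rows>= 0.1
bar 21 [[-0.0511, 0.1204, 0.0632], [-0.0448, 0.1258, 0.0707], [-0.0353, 0.1466, 0.0828]]
arm 54 [[-0.031, 0.097], [-0.033, 0.089], [-0.035, 0.083], [-0.036, 0.08], [-0.034, 0.087], [-0.035, 0.077], [-0.036, 0.069], [-0.032, 0.071], [-0.029, 0.074], [-0.029, 0.068], [-0.019, 0.076], [-0.016, 0.077], [-0.014, 0.076], [-0.011, 0.079]]
```

View pics/press.png

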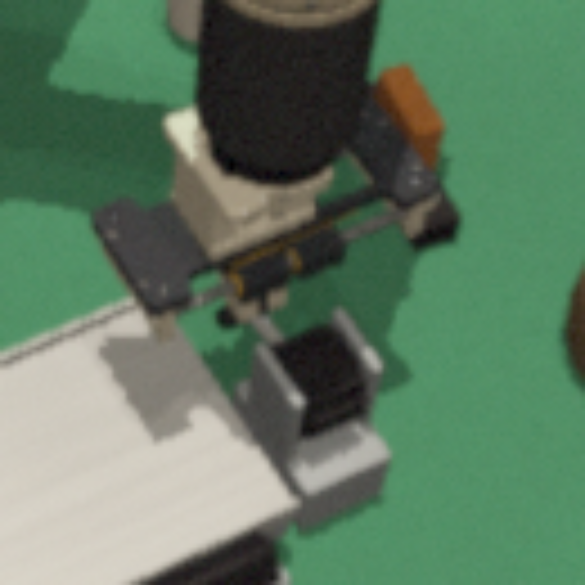

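The tips hold the bar down at (235,315). Both the arm slope and the tip height put the dial between 0.72 and 0.75 rad, so I'll creep the last 2 mm while watching the force.

```bash
for k in 1; do python3 drive.py '[[0,0,0.001,0,0,0],[0,0,0.001,0,0,0],[0,0,0.001,0,0,0]]'; python3 drive.py '[[0,0,0.001,0,0,0],[0,0,0.001,0,0,0],[0,0,0.001,0,0,0],[0,0,0.001,0,0,0]]'; done; python3 -c "
from h import *; from plant import r
print(r.get_state()['tcp_pos'],r.get_state()['contact_force'])
A=[]
for i in range(6):
    c=r.capture('scene');W=cloud(c);f=c['frame'].astype(int)
    P=Ro.from_euler('z',5.5,degrees=True).apply((W-[.5515,.0037,0]).reshape(-1,3)).reshape(W.shape)
    x,y,z=np.moveaxis(P,-1,0)
    m=(x>-.03)&(x<-.006)&(abs(y-.142)<.008)&(z<.1)&(z>.055)&(f.max(-1)-f.min(-1)<45)&(f.min(-1)>60);A.append(P[m])
q=np.vstack(A);g=np.linspace(.1,.5,401)
e=[np.median(abs(.085-(.03-q[:,0])*np.tan(a)+.005/np.cos(a)-q[:,2])) for a in g]
print(len(q),'dial est',.45+g[np.argmin(e)],min(e)); s=r.get_state();print(s['tcp_pos'],s['contact_force'],s['time_s'])"
```

```text
time_s: 15.85
tcp_pos: [0.5201, 0.1505, 0.0707]
eef_rot: [179.9, 0.3, 174.5]
contact_force: [-0.8, -2.4, 6.8]
gripper_width: 0.0004
gripper_force: 3.3
time_s: 16.18
tcp_pos: [0.5202, 0.1506, 0.0699]
eef_rot: [179.8, 0.3, 174.5]
contact_force: [-0.9, -2.3, 7.5]
gripper_width: 0.0006
gripper_force: 3.7
[0.52020394 0.15056241 0.06988369] [-0.8720269  -2.2681289   7.45136663]
114 dial est 0.777 0.0014299791442717869
[0.52021826 0.15052556 0.06992507] [-0.21996411 -3.20533039  7.8969703 ] 16.4833
```

The tip height gives 0.743 rad, the arm slope 0.78 rad, and the force is about 7.5 N. All three fit the third click, so I'm handing in while holding.

```bash
python3 -c "
from plant import r
print(r.close_job())"
```

```text
the job is handed in; nothing more can be done
None
```

I handed the job in at about 16.5 s: the three chips are in the catch tray, the scraper stands upright and released at its old spot, and the fingertips are holding the dial at the third click (about 0.75 rad, 7.5 N).

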